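Complete a pair of stereo-viewer lenses from the rotary rack and close the kit box

TASK

Complete the pair of blue-banded lens barrels in the light grey kit box: turn the lens rack (there is a crank handle on its cap) until the bay with the blue-banded barrel faces the white mark on the front of the base, and lift that barrel out there. Lower it into the box's free compartment beside its twin, lying flat and not dropped, then put the lid on the box so that it sits down flush all round. Leave the other barrels in their bays and everything else on the bench where it is.

Things in the scene. Friction and masses are not known exactly. Their poses are not given: they have to be found in the camera images.
- rack: Fixed rotary lens rack. Origin: centre of its underside, on the turning axis, z up; its front is -x, roughly towards the robot, marked by a white line with a red dot on the base's rim. Black base disc 260 mm across, 10 to 14 mm high, 24 mm at the hub. Above it turns the rotor: 48 mm hub, six sloping V cradles (bays) 60 degrees apart and, on top, a solid grey cap.
- cap_top (a point): Middle of the top of the rotor's solid round cap, 136 mm across, from 118 to 152 mm above the bench; this point is on the axis, 152 mm up. The cap overhangs the barrels' inner ends, so a vertical gripper meets it: pick from the front bay with the tool leaning about 28 degrees, square to the cradle, pointing down and towards the rack's axis.
- rotor: The turning part of the rack. Origin: on the axis at bench level, z up; x points to bay 0. Turned so that its x lies along the rack's -x, bay 0 faces the front mark. It turns either way for more than a full turn (7 rad from where it starts), against about 0.08 Nm of friction, and stays where it is left.
- crank_grip (a point): Middle of the crank handle: black, upright, round, 16 mm across, 40 mm tall, standing on the cap (150 to 190 mm up), 42 mm off the turning axis, 30 degrees anticlockwise of bay 0; this point is 175 mm up. It spins freely on its own pin, so it can be held from above without turning the wrist while it is led round in a circle.
- bay0 (a point): Bay of the blue-banded barrel: where the middle of a barrel lies, 86 mm off the turning axis, 78 mm up. Every cradle slopes 28 degrees down and outward, has a low lip (some 10 mm) across its outer end and is 29 mm wide at most, narrower than a barrel, so fingers pass on both sides. The barrel comes out square to the slope (outward and up).
- bay1 (a point): The same point of bay 1 (60 degrees anticlockwise of bay 0 from above), with the yellow-banded barrel.
- bay2 (a point): The same point of bay 2 (120 degrees anticlockwise of bay 0), with the red-banded barrel. Bay 3, opposite bay 0, is empty.
- bay4 (a point): The same point of bay 4 (240 degrees anticlockwise of bay 0), with the green-banded barrel.
- bay5 (a point): The same point of bay 5 (300 degrees anticlockwise of bay 0), with the white-banded barrel.
- kitbox: Fixed open light grey kit box, 192 mm (x) by 88 mm (y) by 50 mm high, walls and floor 4 mm, on a 3 mm felt mat. Origin: centre of its underside. A wall across the middle makes two compartments 90 mm (x) by 80 mm (y); the free one is centred at x = +47 mm, the twin's at x = -47 mm. A barrel left standing or leaning keeps the lid up.
- free_nest (a point): Where the middle of a barrel rests in the free compartment: 47 mm along the box's x and 21 mm above its underside. On the floor there two felt strips 5 mm high run along the box's y with 21 mm between them and cradle a barrel lying along y.
- lid: Loose lift-off lid, 160 g, lying right way up on the mat: light grey plate 198 mm (x) by 94 mm (y) by 5 mm, below it a plug frame 178 by 74 mm, 8 mm deep, that drops inside the box walls with 3 mm to spare all round. Origin: centre of the plug's lower edge. Seated, it is 42 mm above the box's origin, the x axes parallel (either way round).
- lid_grip (a point): Middle of the wooden grip on the lid, 56 mm long (lid x), 12 mm thick (lid y) and 28 mm high, standing in the middle of the plate: 13 to 41 mm above the lid's origin; this point is 27 mm above it.
- lens_blue: The wanted lens barrel: a black cylinder 32 mm across and 60 mm long with broad blue bands and glass ends, about 70 g. Origin: its middle; x along its length. Either end may lead. At the start it lies in bay 0 of the rack.
- lens_twin: The other blue-banded barrel, same size and build as lens_blue, lying already in the kit box, in its -x compartment.
- lens_yellow: Yellow-banded barrel, same size and build as lens_blue; stays in bay 1.
- lens_red: Red-banded barrel, same size and build as lens_blue; stays in bay 2.
- lens_green: Green-banded barrel, same size and build as lens_blue; stays in bay 4.
- lens_white: White-banded barrel, same size and build as lens_blue; stays in bay 5.
- blower: Bystander: black rubber air blower with a yellow nozzle, 54 mm across, 105 mm tall, standing. Origin: centre of its underside.
- loupe: Bystander: black loupe, 46 mm across, 45 mm tall, standing. Origin: centre of its underside.
- mask_red: Bystander: red eye-mask plate with two round holes lying flat, 52 by 140 by 6 mm. Origin: centre of its underside.
- film_can: Bystander: black film can with a grey cap, 34 mm across, 51 mm tall, standing. Origin: centre of its underside.
Things that resemble listed ones, but are neither listed nor needed, are in the scene too. What is shaped like the lens_yellow but orange or pink is not meant.

How it is judged:
By the outcome, as a careful person would: the job done as asked, in the order asked, and still so for the second after the job is handed in, with the robot touching nothing.
It also fails if it takes over 64 s, if anything falls off the work surface, if the arm or the gripper's body presses on something with over 40 N, if the wrist force passes 120 N, or if a joint passes its speed limit or range.

ROBOT

A 6-joint arm with a two-finger parallel gripper is mounted at the origin on the work surface. World frame = base frame: x ahead of the robot, y to its left, z up, the work surface at z = 0. Lengths are in m, angles in rad, forces in N, time in s.
With the tool pointing down it reaches from about 0.275 to 0.725 m from the base axis. Payload 15.9 kg.
Tool frame: the origin (TCP) lies between the finger pads; the fingertips stand 14 mm ahead of it and the grasp point (between the pads) lies 5 mm behind it; z points along the fingers, y is the line along which they close (so a half turn about z gives the same grasp; the last joint's range is limited). The gripper opens to 85 mm and grips with 20 to 120 N. Pads are 22 mm wide; open, the fingers measure 114 mm over their backs; the gripper's body (76 mm by 85 mm) begins 54 mm behind the grasp point. The pads swing forward as they close: fully open they stand 13 mm farther back than shut.
Start: joints at [-1.141, 0.213, -0.034, 1.323, 0, 1.571], TCP at [0.208, -0.455, 0.245] pointing down, gripper open.
Joint ranges: [-2.98, 2.98], [-0.74, 1.72], [-1.14, 1.35], [-2.1, 2.04], [-1.57, 1.44], [-3.14, 3.14]. Speed limits (rad/s): [1.89, 1.89, 2.39, 2.57, 3.14, 3.14].

INTERFACE

Orientations are given as a rotation vector (axis times angle).
In Python, from station import r gives the robot as it stands.
- The arm moves only by the shell command python3 -m jog 'ROWS' [FORCE]. ROWS is JSON, one flat list of numbers, 7 for each row, row after row: the shift along the tool's x, y, z in units of 30 mm (1.0 is 30 mm), then the turn, a rotation vector about the tool's x, y, z in units of 6 degrees (1.0 is 6 degrees), then the closure, from 0 (fully open) to 1 (shut). In form: [tx, ty, tz, rx, ry, rz, claw, tx, ty, tz, rx, ry, rz, claw, ...]. A call has 1 to 5 rows; each row is the pose to reach, as a shift and turn from the pose commanded when the call began, along the tool's axes at that moment; what a row does not reach only later rows make up. A row lasts 1/12 s, in which the tool goes at most 41.7 mm and 7.16 degrees, less where a joint would pass 70% of its speed; a pose out of reach is approached as far as the arm can. A call with a gripper value outside its range is refused whole. The fingers move at their own pace and stop on an object; FORCE is the grip in N (left out, the last holds). Time passes only in rows, so rows that repeat a pose let the fingers close. It gives the time, the measured TCP pose, the force, the opening and the grip force at its end, in the units of the state.
- r.state(): the state, without advancing time (a new reading comes with each control period).
- r.capture(name): name is "scene" or "top"; returns the picture (480x640x3 uint8, blue, green, red); there is no depth.
- r.calibration(name): a dict with "fx", "fy", "cx", "cy" (pixels), "rvec" (rotation vector, rad) and "tvec" (3), from world to camera coordinates, as OpenCV has them. Camera axes: x right, y down, z forward; pixel columns grow to the right and rows downward; lengths in m; the calibration is good to about 2 mm. A picture is of the moment at which its call begins. calibration takes no time and is no camera call.
- r.job_done(): hands the job in; it is judged then, once.
The state is a dict: "t": time; "joints": joint angles; "qd": joint speeds; "effort": joint torques, N m; "position": TCP position; "orientation": TCP orientation; "force": force on the tool from outside, world axes, zero at the start; "torque": the same for the moment, N m; "opening": opening from 0.0 (shut) to 1.0 (fully open); "finger_force": force on a finger pad.
Only numpy, scipy, OpenCV 4.12 (cv2) and the standard library are available. Lean on these libraries where they do the work, as an engineer would, in place of code of your own. Each camera call takes 0.05 s, during which the arm holds its last target. There are 200 camera calls.

## Working session

There is one attempt and no reset: what is moved stays moved. The work goes in short steps, Python scripts to look and compute and a shell command to move; the robot and the scene stay as the last step left them, time stands still between calls to the robot, and variables do not carry over. Pictures are saved under pics/ and viewed, at most 10 in all, crops included, and the job is handed in when it is done.

```bash
mkdir -p pics; ls; python3 - <<'E'
from station import r
import cv2
for n in("scene","top"):
    cv2.imwrite(f"pics/{n}0.png",r.capture(n)); print(n,r.calibration(n))
print(r.state())
E
```

```text
pics
scene {'fx': 520.8300794739307, 'fy': 520.8300794739307, 'cx': 312.0173120943729, 'cy': 242.45534301805966, 'rvec': array([ 2.2084413 ,  0.77095284, -0.31213498]), 'tvec': array([-0.32500649, -0.21122953,  1.67441306])}
top {'fx': 544.9937798730593, 'fy': 544.9937798730593, 'cx': 324.2876096882724, 'cy': 238.72856727702367, 'rvec': array([ 2.22729762, -2.17139527,  0.06816194]), 'tvec': array([-0.16847616,  0.54903787,  1.53012424])}
{'t': 0.1, 'joints': array([-1.14101535e+00,  2.13350671e-01, -3.49622810e-02,  1.32344901e+00,
       -6.57900389e-06,  1.57081118e+00]), 'qd': array([ 0.00038811,  0.00031194,  0.00111262, -0.00042825,  0.00065252,
        0.00077445]), 'effort': array([ 4.35564261e-04, -6.87242818e+01,  4.87809277e+01,  1.21016704e-02,
        2.72003706e-05,  2.22595339e-06]), 'position': array([ 0.20822675, -0.45429525,  0.24485729]), 'orientation': array([-3.06841985e+00, -6.69690922e-01,  3.33453903e-04]), 'force': array([ 0.35121601,  0.41320616, -0.37459762]), 'torque': array([ 0.00597097,  0.01639875, -0.00644032]), 'finger_force': 0.0, 'opening': 1.003152779598132}
```

View pics/scene0.png

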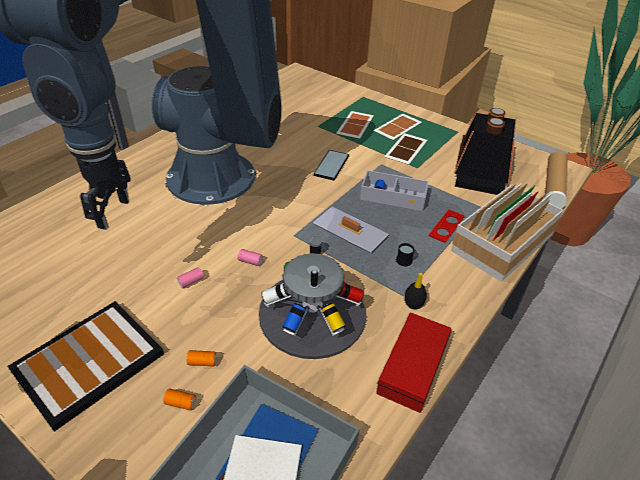

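View pics/top0.png

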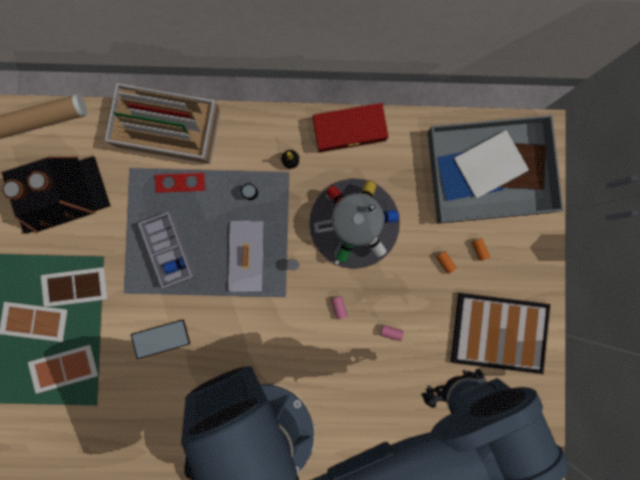

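The scene view shows the rack near (313,300), the crank at (314,275), the lid at (350,228) and the box at (395,190). In the top view the rack is near (356,222), the blue barrel at (391,216), the crank at (372,208), the lid at (246,256), and the box at (165,250) with its twin at (172,266).

```bash
cat > h.py <<'E'
import numpy as np,cv2
from station import r
from scipy.spatial.transform import Rotation as R
def cal(n):
    c=r.calibration(n);K=np.array([[c['fx'],0,c['cx']],[0,c['fy'],c['cy']],[0,0,1]]);return K,cv2.Rodrigues(c['rvec'])[0],c['tvec'],c['rvec']
def ray(n,p,z):
    K,Rm,t,_=cal(n);p=np.atleast_2d(np.array(p,float))
    d=(np.linalg.inv(K)@np.c_[p,np.ones(len(p))].T).T@Rm;o=-Rm.T@t
    return o+d*((z-o[2])/d[:,2])[:,None]
def proj(n,P):
    K,Rm,t,rv=cal(n);return cv2.projectPoints(np.atleast_2d(np.array(P,float)),rv,t,K,None)[0][:,0]
def crop(n,img,x0,y0,x1,y1,s,name):
    cv2.imwrite(name,cv2.resize(img[y0:y1,x0:x1],None,fx=s,fy=s,interpolation=cv2.INTER_CUBIC))
E
python3 - <<'E'
from h import *
t=cv2.imread('pics/top0.png');s=cv2.imread('pics/scene0.png')
a=cv2.resize(t[155:305,120:420],None,fx=2.6,fy=2.6,interpolation=2);b=cv2.resize(s[155:365,245:485],None,fx=2.6*1,fy=2.6,interpolation=2)
crop('top',t,120,155,420,305,2.6,'pics/tc.png');crop('scene',s,245,155,475,365,2.8,'pics/sc.png')
E
```

```text
(no output)
```

View pics/tc.png

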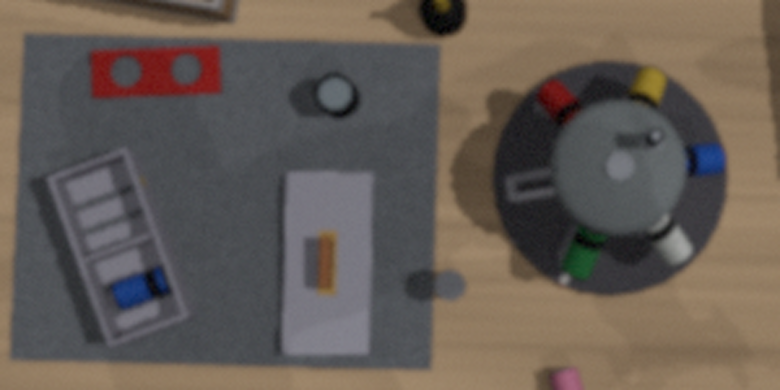

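View pics/sc.png

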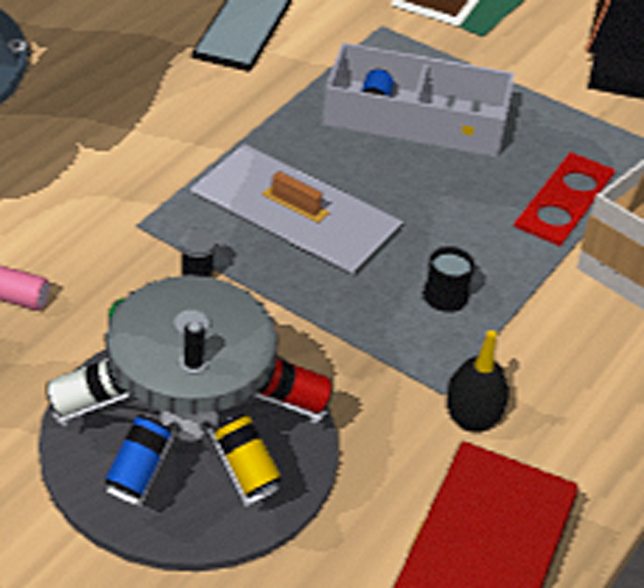

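The crops show the crank at about (655,137) in the top crop, the blue bay to the right, and the empty bay to the left. The box runs from (85,165) to (148,330) with the twin in the lower half. The lid is at (327,262) and the film can stands between lid and rack.

```bash
python3 - <<'E'
from h import *
t=cv2.imread('pics/top0.png');s=cv2.imread('pics/scene0.png')
c=lambda x,y:(120+x/2.6,155+y/2.6)
print('box rim',ray('top',[c(46,178),c(125,150),c(188,318),c(108,345)],.053)[:,:2].round(4).tolist())
print('lid',ray('top',[c(286,172),c(374,172),c(371,354),c(282,353)],.016)[:,:2].round(4).tolist())
def blobs(n,im,m,x0,y0,x1,y1,z,name):
    q=np.zeros_like(m);q[y0:y1,x0:x1]=m[y0:y1,x0:x1]
    k=max(cv2.findContours(q.astype(np.uint8),0,1)[0],key=cv2.contourArea)
    (x,y),wh,a=cv2.minAreaRect(k);p=ray(n,(x,y),z)[0];print(n,name,round(x,1),round(y,1),np.round(wh,1),p[:2].round(4),'A',cv2.contourArea(k))
    return k
for n,im,bx in(('top',t,(310,170,410,275)),('scene',s,(250,240,380,365))):
    h=cv2.cvtColor(im,cv2.COLOR_BGR2HSV);H,S,V=[h[...,i].astype(int) for i in range(3)]
    for nm,lo,hi in(('blue',100,130),('yellow',22,34),('green',50,75)):
        try:blobs(n,im,(H>lo)&(H<hi)&(S>150)&(V>50),*bx,.085,nm)
        except Exception as e:print(n,nm,'none')
    try:blobs(n,im,((H<8)|(H>172))&(S>130)&(V>60),*bx,.085,'red')
    except Exception:pass
    lb=(225,240,262,275) if n=='top' else (330,205,370,240)
    blobs(n,im,(H>4)&(H<22)&(S>110),*lb,.044,'grip')
    bb=(150,250,190,280) if n=='top' else (365,170,395,195)
    blobs(n,im,(H>100)&(H<130)&(S>150)&(V>50),*bb,.04,'twin')
# base disc, top
h=cv2.cvtColor(t,cv2.COLOR_BGR2HSV)
m=((h[...,1]<90)).astype(np.uint8);q=np.zeros_like(m);q[170:275,303:412]=m[170:275,303:412]
k=max(cv2.findContours(q,0,1)[0],key=cv2.contourArea);k=cv2.convexHull(k);e=cv2.fitEllipse(k);print('disc',e,ray('top',e[0],.012))
print('cap crop',ray('top',[c(620,165)],.152),'crank top',ray('top',[c(655,135)],.19))
sc=lambda x,y:(245+x/2.8,155+y/2.8)
print('scene cap',ray('scene',[sc(192,325)],.152),'crank top',ray('scene',[sc(194,323)],.19),'crank base',ray('scene',[sc(194,365)],.152))
E
```

```text
box rim [[0.5801, 0.3619], [0.6121, 0.2795], [0.4357, 0.2059], [0.4051, 0.2891]]
lid [[0.5961, 0.1139], [0.5986, 0.0181], [0.4008, 0.0153], [0.3995, 0.1115]]
top blue 391.5 216.0 [10. 11.] [ 0.616  -0.3348] A 90.0
top yellow 369.4 187.2 [10.7 10.7] [ 0.6931 -0.2731] A 77.0
top green 342.5 255.0 [ 8.7 10.4] [ 0.5067 -0.2042] A 65.5
top red 333.4 190.8 [10.7 11.6] [ 0.6806 -0.1753] A 90.5
top grip 245.5 256.0 [22.  5.] [0.4981 0.0631] A 90.5
top twin 170.4 266.5 [ 9.8 13.1] [0.4638 0.2708] A 108.0
scene blue 292.2 321.1 [13.9 16.1] [ 0.6213 -0.34  ] A 202.5
scene yellow 335.0 320.5 [16.1 13.9] [ 0.6936 -0.2797] A 195.0
scene green 284.5 265.5 [0.4 3.1] [ 0.4976 -0.2199] A 0.0
scene red 355.2 294.0 [14.9 13.3] [ 0.6841 -0.1878] A 164.0
scene grip 351.2 225.1 [22.8  9.8] [0.5127 0.0473] A 179.5
scene twin 380.2 183.5 [9.8 7.7] [0.4678 0.2679] A 53.0
disc ((356.7511901855469, 222.2488555908203), (148.0945281982422, 151.00332641601562), 97.01811981201172) [[ 0.60266283 -0.24573509  0.012     ]]
cap crop [[ 0.60079339 -0.2404401   0.152     ]] crank top [[ 0.62741791 -0.27109875  0.19      ]]
scene cap [[ 0.60280583 -0.24212031  0.152     ]] crank top [[ 0.62463595 -0.26895263  0.19      ]] crank base [[ 0.63048257 -0.27514757  0.152     ]]
```

```bash
cat >> h.py <<'E'
def plan(P,Z=(0,0,-1),yaw=None,Y=None):
    """print shift/turn in jog units from current pose to target; Y = wanted tool y dir (world)"""
    s=r.state();p=s['position'];Rc=R.from_rotvec(s['orientation']);d=Rc.inv().apply(np.array(P)-p)/.03
    z=np.array(Z,float);z/=np.linalg.norm(z);y=Rc.as_matrix()[:,1] if Y is None else np.array(Y,float);y=y-z*(y@z);y/=np.linalg.norm(y)
    Rt=np.c_[np.cross(y,z),y,z];rv=(Rc.inv()*R.from_matrix(Rt)).as_rotvec(degrees=True)/6
    print('shift',d.round(2),'turn',rv.round(2),'rows>=',round(max(np.linalg.norm(d)*30/41.7,np.linalg.norm(rv)*6/7.16),1))
def u(deg): return np.array([np.cos(np.radians(deg)),np.sin(np.radians(deg)),0])
E
python3 - <<'E'
from h import *
c=lambda x,y:(120+x/2.6,155+y/2.6)
plan((.627,-.271,.25))
m=ray('top',[c(565,282)],.014)[0];d=m-[.602,-.241,.014];print('mark?',m,np.hypot(*d[:2]),np.degrees(np.arctan2(d[1],d[0])))
print('can',ray('top',[c(449,285)],.051),'loupe',ray('top',[c(337,95)],.045))
print('grip top z.03',ray('top',[(245.5,256)],.035),'scene',ray('scene',[(351.2,225.1)],.03))
E
```

```text
shift [15.24  0.26 -0.17] turn [-0.01  0.    0.  ] rows>= 11.0
mark? [ 0.48404259 -0.1931019   0.014     ] 0.1273113480687424 157.89976484136892
can [[ 0.47746623 -0.06873075  0.051     ]] loupe [[0.67800126 0.05735085 0.045     ]]
grip top z.03 [[0.49821156 0.06428095 0.035     ]] scene [[0.50424452 0.06116064 0.03      ]]
```

```bash
python3 -m jog '[1.4,0,-0.1,0,0,0,0, 2.7,0.1,-0.1,0,0,0,0, 4.1,0.1,-0.1,0,0,0,0, 5.5,0.1,-0.1,0,0,0,0, 6.9,0.1,-0.1,0,0,0,0]'; python3 -m jog '[1.4,0,-0.1,0,0,0,0, 2.7,0.1,-0.1,0,0,0,0, 4.1,0.1,-0.1,0,0,0,0, 5.5,0.1,-0.1,0,0,0,0, 6.9,0.1,-0.1,0,0,0,0]'; python3 - <<'E'
from h import *
print(r.state()['joints'],r.state()['position'])
plan((.627,-.271,.25),Y=u(68));plan((.627,-.271,.25),Y=u(-112))
E
```

```text
t: 0.52
position: [0.3983, -0.3701, 0.2481]
orientation: [-3.069, -0.669, 0.0]
force: [0.7, -1.3, 0.8]
opening: 0.995
finger_force: 0.0
t: 0.93
position: [0.5869, -0.2869, 0.251]
orientation: [-3.069, -0.67, 0.001]
force: [1.1, -0.7, 0.5]
opening: 0.999
finger_force: 0.0
[-4.54693579e-01  5.56076886e-01  4.79352758e-01  1.49447075e+00
 -4.26174357e-05  2.25702902e+00] [ 0.5869131  -0.28693092  0.25095728]
shift [1.44 0.07 0.03] turn [ -0.    -0.   -22.23] rows>= 18.6
shift [1.44 0.07 0.03] turn [-0.    0.    7.77] rows>= 6.5
```

```bash
python3 -m jog '[0.5,0,0,0,0,-1.1,0, 1,0,0,0,0,-2.2,0, 1.4,0.1,0,0,0,-3.3,0, 1.4,0.1,0,0,0,-4.4,0, 1.4,0.1,0,0,0,-5.5,0]'; for i in 1 2; do python3 -m jog '[0,0,0,0,0,-1.1,0, 0,0,0,0,0,-2.2,0, 0,0,0,0,0,-3.3,0, 0,0,0,0,0,-4.4,0, 0,0,0,0,0,-5.5,0]' >/dev/null; done;  python3 -m jog '[0,0,0,0,0,-1.1,0, 0,0,0,0,0,-2.2,0, 0,0,0,0,0,-3.3,0, 0,0,0,0,0,-4.4,0, 0,0,0,0,0,-5.7,0]'; python3 - <<'E'
from h import *
print(r.state()['joints'])
plan((.628,-.272,.173),Y=u(68))
E
```

```text
t: 1.35
position: [0.6254, -0.273, 0.2502]
orientation: [-2.747, -1.523, 0.001]
force: [-0.4, -0.4, -0.3]
opening: 1.002
finger_force: 0.0
t: 2.6
position: [0.6246, -0.2735, 0.2508]
orientation: [-0.613, -3.08, -0.0]
force: [-0.2, -0.5, -0.5]
opening: 1.002
finger_force: 0.0
[-4.12666028e-01  6.33886055e-01  6.10283901e-01  1.54816715e+00
  4.69485125e-05 -1.99989148e-02]
shift [-0.09  0.09  2.59] turn [ 0.   -0.01 -0.08] rows>= 1.9
```

```bash
python3 -m jog '[-0.1,0.1,0.9,0,0,0,0, -0.1,0.1,1.8,0,0,0,0.2, -0.1,0.1,2.55,0,0,0,0.5, -0.1,0.1,2.55,0,0,0,1, -0.1,0.1,2.55,0,0,0,1]' 30; python3 -m jog '[0,0,0,0,0,0,1,0,0,0,0,0,0,1,0,0,0,0,0,0,1,0,0,0,0,0,0,1]';python3 -m jog '[0,0,0,0,0,0,1,0,0,0,0,0,0,1,0,0,0,0,0,0,1,0,0,0,0,0,0,1]'; python3 - <<'E'
from h import *
im=r.capture('scene');cv2.imwrite('pics/s1.png',im);crop('scene',im,225,180,425,380,2.8,'pics/s1c.png')
E
```

```text
t: 3.02
position: [0.628, -0.2716, 0.1742]
orientation: [-0.621, -3.077, -0.001]
force: [-0.9, 0.1, 0.9]
opening: 0.454
finger_force: 0.0
t: 3.35
position: [0.6297, -0.2724, 0.1768]
orientation: [0.621, 3.076, -0.001]
force: [1.1, -1.6, 6.6]
opening: 0.176
finger_force: 30.1
t: 3.68
position: [0.6296, -0.2724, 0.1768]
orientation: [0.621, 3.076, -0.001]
force: [0.9, -1.9, 6.9]
opening: 0.177
finger_force: 30.0
```

View pics/s1c.png

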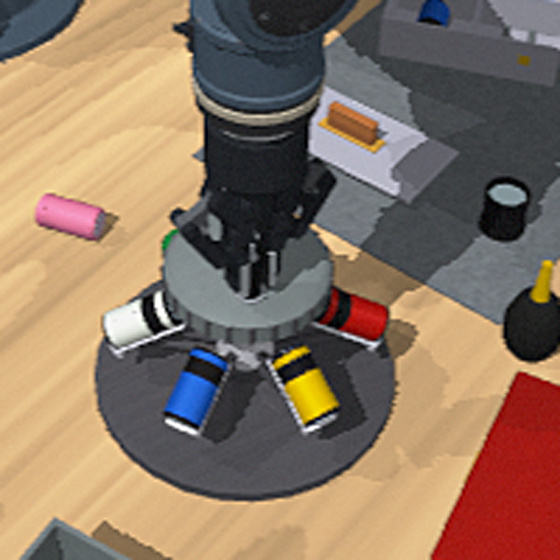

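The crank is held between the fingers and the bays have not moved, with blue at about (195,392) in the crop. Next I work out the arc.

```bash
python3 - <<'E'
from h import *
a=np.linspace(-48.7,-172.1,16);p=1.4*np.c_[np.cos(np.radians(a-158)),np.cos(np.radians(a-68))]
for k in(0,5,10):print((p[k+1:k+6]-p[k]).round(2).tolist())
E
```

```text
[[0.1, -0.17], [0.23, -0.33], [0.38, -0.46], [0.54, -0.58], [0.72, -0.67]]
[[0.19, -0.06], [0.39, -0.1], [0.59, -0.1], [0.79, -0.08], [0.98, -0.03]]
[[0.18, 0.08], [0.36, 0.18], [0.51, 0.31], [0.65, 0.46], [0.76, 0.63]]
```

```bash
python3 -m jog '[0.1,-0.17,-0.1,0,0,0,1, 0.23,-0.33,-0.1,0,0,0,1, 0.38,-0.46,-0.1,0,0,0,1, 0.54,-0.58,-0.1,0,0,0,1, 0.72,-0.67,-0.1,0,0,0,1]'; python3 -m jog '[0.19,-0.06,0,0,0,0,1, 0.39,-0.1,0,0,0,0,1, 0.59,-0.1,0,0,0,0,1, 0.79,-0.08,0,0,0,0,1, 0.98,-0.03,0,0,0,0,1]'; python3 -m jog '[0.18,0.08,0,0,0,0,1, 0.36,0.18,0,0,0,0,1, 0.51,0.31,0,0,0,0,1, 0.65,0.46,0,0,0,0,1, 0.76,0.63,0,0,0,0,1]';python3 -m jog '[0,0,0,0,0,0,1, 0,0,0,0,0,0,1]'; python3 - <<'E'
from h import *
p=r.state()['position'];d=p-[.602,-.241,0];print(d,np.hypot(*d[:2]),np.degrees(np.arctan2(d[1],d[0])))
E
```

```text
t: 4.15
position: [0.6009, -0.2825, 0.1779]
orientation: [0.622, 3.079, -0.0]
force: [2.3, -1.7, -9.3]
opening: 0.171
finger_force: 32.1
t: 4.57
position: [0.5729, -0.2712, 0.1779]
orientation: [-0.621, -3.079, -0.0]
force: [1.9, -1.8, -8.3]
opening: 0.173
finger_force: 32.1
t: 4.98
position: [0.5597, -0.2445, 0.1779]
orientation: [0.621, 3.079, 0.0]
force: [3.9, -3.1, -8.5]
opening: 0.174
finger_force: 32.0
t: 5.15
position: [0.5598, -0.2444, 0.1778]
orientation: [-0.62, -3.079, -0.001]
force: [-1.2, 2.4, -5.9]
opening: 0.171
finger_force: 32.2
[-0.04219696 -0.00341981  0.17784781] 0.04233530653278679 -175.36665130967614
```

```bash
python3 -m jog '[0,0,0,0,0,0,0.5, 0,0,0,0,0,0,0, 0,0,0,0,0,0,0, 0,0,-0.4,0,0,0,0, 0,0,-1.3,0,0,0,0]'; python3 -m jog '[0,0,-1.3,0,0,0,0, 0,0,-2.6,0,0,0,0, 1.0,0.9,-2.6,0,0,0,0, 2,1.8,-2.6,0,0,0,0, 3,2.7,-2.6,0,0,0,0]';  python3 -m jog '[0.9,1,0,0,0,0,0, 1.8,2,0,0,0,0,0, 2.5,3,0,0,0,0,0, 2.5,4,0,0,0,0,0, 2.5,5,0,0,0,0,0]'; python3 - <<'E'
from h import *
im=r.capture('top');cv2.imwrite('pics/t2.png',im);crop('top',im,290,160,430,280,5,'pics/t2c.png')
E
```

```text
t: 5.57
position: [0.5587, -0.245, 0.2147]
orientation: [-0.621, -3.075, -0.001]
force: [-0.6, -0.3, 0.7]
opening: 0.87
finger_force: 0.0
t: 5.98
position: [0.5087, -0.1353, 0.2957]
orientation: [0.623, 3.076, -0.0]
force: [0.4, 0.9, -0.7]
opening: 1.002
finger_force: 0.0
t: 6.4
position: [0.4971, 0.0332, 0.296]
orientation: [0.621, 3.077, 0.001]
force: [0.3, -0.6, -0.1]
opening: 0.996
finger_force: 0.0
```

View pics/t2c.png

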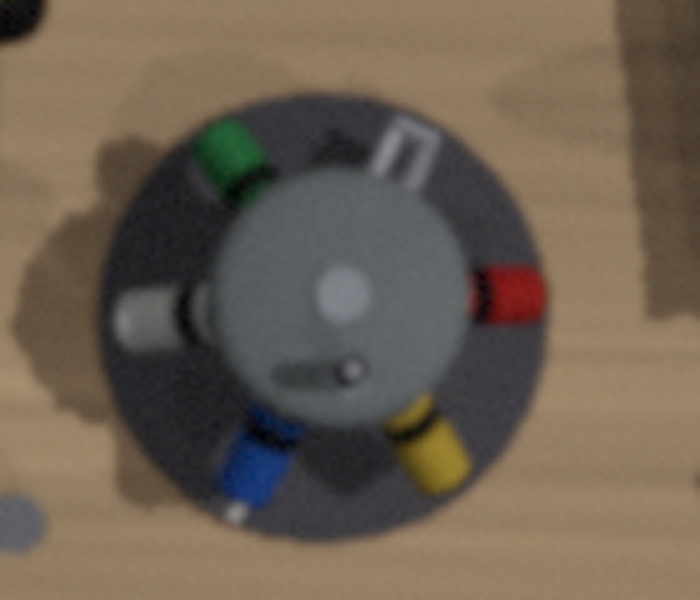

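Blue now faces the front mark at crop (236,510), with the cap centre at (342,293) and the crank at (351,371). I'll measure the angles.

```bash
python3 - <<'E'
from h import *
im=cv2.imread('pics/t2.png');h=cv2.cvtColor(im,cv2.COLOR_BGR2HSV).astype(int);H,S,V=h[...,0],h[...,1],h[...,2]
c=lambda x,y:(290+(x+.5)/5-.5,160+(y+.5)/5-.5)
C=ray('top',[c(342,294)],.152)[0];print('cap',C)
ang=lambda p:np.degrees(np.arctan2(p[1]-C0[1],p[0]-C0[0]))
# base disc extents in crop: left 102,right 548,top 93,bottom 541 
D=ray('top',[c(325,317)],.012)[0];print('disc',D)
C0=(C+D)/2; 
m=ray('top',[c(236,511)],.014)[0];print('mark',m,ang(m),np.hypot(*(m-C0)[:2]));k=ray('top',[c(351,370)],.19)[0];print('crank',k,ang(k))
for nm,lo,hi,off in(('blue',100,130,0),('yellow',22,34,60),('green',45,80,240)):
    q=((H>lo)&(H<hi)&(S>100)&(V>40)).astype(np.uint8);q[:170]=0;q[275:]=0;q[:,:300]=0;q[:,410:]=0
    kk=max(cv2.findContours(q,0,1)[0],key=cv2.contourArea);(x,y),wh,a=cv2.minAreaRect(kk);p=ray('top',(x,y),.09)[0];print(nm,(x,y),p,ang(p),ang(p)-off,np.hypot(*(p-C0)[:2]))
E
```

```text
cap [ 0.60092213 -0.23924039  0.152     ]
disc [ 0.60035895 -0.2396552   0.012     ]
mark [ 0.48870595 -0.19155173  0.014     ] 156.83424313331932 0.12175132841178798
crank [ 0.55917798 -0.24195129  0.19      ] -176.5446956533021
blue (340.2000427246094, 253.60003662109375) [ 0.51019269 -0.19768266  0.09      ] 155.21443282024555 155.21443282024555 0.09962499388442157
yellow (377.25408935546875, 250.79507446289062) [ 0.52029697 -0.29746576  0.09      ] -144.16607197877215 -204.16607197877215 0.09910183594465213
green (335.0307312011719, 190.05386352539062) [ 0.68207082 -0.17959726  0.09      ] 36.31555798822355 -203.68444201177644 0.1010592727215408
```

```bash
cat > pk.py <<'E'
from h import *
C0=np.array([.6006,-.2395,0]);A=155.5;U=u(A);t=np.radians(28)
Zt=-np.sin(t)*U-np.array([0,0,np.cos(t)]);B=C0+.086*U+[0,0,.078]
if __name__=='__main__':
    for b in(.09,0):print(B+Zt*(.005-b));plan(B+Zt*(.005-b),Zt,Y=u(A-90))
E
python3 pk.py
```

```text
[ 0.48603125 -0.18728801  0.15305055]
shift [-2.48 -7.07  4.73] turn [ 0.09 -4.66  0.29] rows>= 6.4
[ 0.52447934 -0.20480981  0.07358526]
shift [-3.88 -7.12  7.38] turn [ 0.09 -4.66  0.29] rows>= 7.9
```

```bash
python3 -m jog '[-0.3,-1.3,0,0,-0.9,0,0, -0.6,-2.5,0,0,-1.8,0,0, -1,-3.8,0,0,-2.7,0.1,0, -1.4,-5,0,0.1,-3.6,0.2,0, -1.9,-6.1,0.5,0.1,-4.6,0.3,0.1]'; python3 pk.py
```

```text
t: 6.87
position: [0.4795, -0.1552, 0.2856]
orientation: [0.571, 2.616, -0.142]
force: [2.1, -0.9, 1.1]
opening: 0.906
finger_force: 0.0
[ 0.48603125 -0.18728801  0.15305055]
shift [ 1.44 -0.87  4.23] turn [-0.04 -0.16 -0.01] rows>= 3.3
[ 0.52447934 -0.20480981  0.07358526]
shift [ 1.39 -0.85  7.23] turn [-0.04 -0.16 -0.01] rows>= 5.3
```

```bash
python3 -m jog '[0.4,-0.3,1,0,0,0,0.2, 0.8,-0.5,2,0,-0.1,0,0.2, 1.2,-0.7,3,0,-0.2,0,0.2, 1.4,-0.9,3.7,0,-0.2,0,0.2, 1.4,-0.9,4.2,0,-0.2,0,0.2]'; python3 pk.py; python3 - <<'E'
from h import *
a=r.capture('top');b=r.capture('scene');x=cv2.resize(a[170:290,290:430],None,fx=4,fy=4,interpolation=2)
cv2.imwrite('pics/t3c.png',x);cv2.imwrite('pics/s3.png',b)
E
```

```text
t: 7.28
position: [0.4829, -0.1857, 0.1484]
orientation: [0.569, 2.607, -0.143]
force: [0.3, -0.8, -0.7]
opening: 0.803
finger_force: 0.0
[ 0.48603125 -0.18728801  0.15305055]
shift [-0.17 -0.01 -0.08] turn [-0.03 -0.07 -0.01] rows>= 0.1
[ 0.52447934 -0.20480981  0.07358526]
shift [-0.2   0.    2.92] turn [-0.03 -0.07 -0.01] rows>= 2.1
```

View pics/t3c.png

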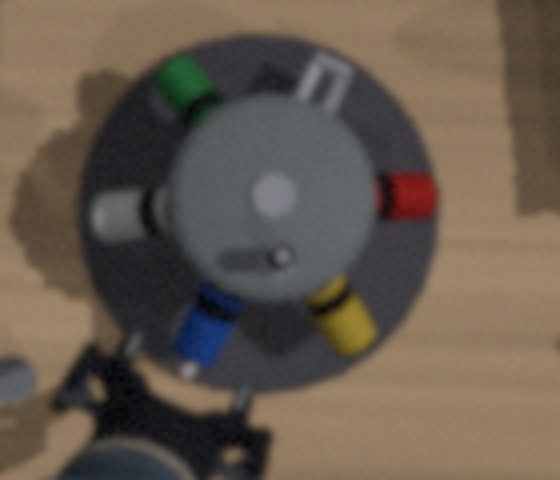

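The fingers straddle the blue barrel symmetrically: tips at (130,345) and (243,400), barrel at (210,325). Descending and gripping.

```bash
python3 -m jog '[-0.2,0,0.6,0,-0.1,0,0.2, -0.2,0,1.2,0,-0.1,0,0.2, -0.2,0,1.8,0,-0.1,0,0.2, -0.2,0,2.4,0,-0.1,0,0.2, -0.2,0,2.85,0,-0.1,0,0.2]' 30;python3 pk.py|tail -1; python3 -m jog '[0,0,0,0,0,0,0.4,0,0,0,0,0,0,0.6,0,0,0,0,0,0,0.8,0,0,0,0,0,0,0.9,0,0,0,0,0,0,0.9]'; python3 -m jog '[0,0,0,0,0,0,0.9,0,0,0,0,0,0,0.9]'
```

```text
t: 7.8
position: [0.5269, -0.2043, 0.0785]
orientation: [0.564, 2.594, -0.146]
force: [-0.4, -0.6, -0.5]
opening: 0.801
finger_force: 0.0
shift [ 0.14 -0.05  0.11] turn [-0.02  0.06 -0.  ] rows>= 0.1
t: 8.22
position: [0.5262, -0.2041, 0.0795]
orientation: [0.564, 2.593, -0.146]
force: [-4.3, 1.6, 7.9]
opening: 0.363
finger_force: 29.2
t: 8.38
position: [0.5262, -0.2041, 0.0796]
orientation: [0.564, 2.593, -0.146]
force: [-4.9, 1.3, 8.0]
opening: 0.362
finger_force: 29.2
```

```bash
python3 -m jog '[0,0,-0.4,0,0,0,0.9, 0,0,-0.9,0,0,0,0.9, 0,0,-1.6,0,0,0,0.9, 0,0,-2.4,0,0,0,0.9, 0,0,-3.2,0,0,0,0.9]' 40; python3 -m jog '[0,0,-0.9,0,0,0,0.9, 0,0,-1.8,0,0,0,0.9, 0,0,-2.7,0,0,0,0.9]'; python3 - <<'E'
from h import *
th=22.6;bc=np.array([.5083,.2841,0]);n=bc+.047*u(th)+[0,0,.024];print('nest',n)
plan(n+[0,0,.12],Y=u(th));print(r.state()['joints'])
E
```

```text
t: 8.8
position: [0.4837, -0.1845, 0.1641]
orientation: [0.564, 2.595, -0.145]
force: [0.2, -0.3, -1.2]
opening: 0.358
finger_force: 40.1
t: 9.05
position: [0.4485, -0.1683, 0.2359]
orientation: [0.564, 2.594, -0.145]
force: [0.1, -0.2, -0.2]
opening: 0.365
finger_force: 40.1
nest [0.55169088 0.30216188 0.024     ]
shift [ 4.43 15.7   1.05] turn [1.75 4.51 6.99] rows>= 11.8
[-0.32756495 -0.24527142 -0.64179664  0.68134623 -0.04986197  0.08813168]
```

```bash
python3 -m jog '[0.2,1.2,-0.2,0.2,0.5,0.8,0.9, 0.6,2.4,-0.3,0.4,1,1.6,0.9, 1,3.6,-0.3,0.6,1.6,2.4,0.9, 1.4,4.8,-0.3,0.8,2.1,3.2,0.9, 1.8,6,-0.3,1,2.6,4,0.9]'; python3 - <<'E'
from h import *
th=22.6;bc=np.array([.5083,.2841,0]);n=bc+.047*u(th)+[0,0,.024]-.004*u(112.6)
plan(n+[0,0,.12],Y=u(th))
E
```

```text
t: 9.47
position: [0.4773, 0.0187, 0.2171]
orientation: [1.231, 2.663, -0.068]
force: [1.5, -0.9, -0.6]
opening: 0.357
finger_force: 40.2
shift [5.88 7.88 1.61] turn [0.73 1.9  2.95] rows>= 7.2
```

```bash
python3 -m jog '[0.7,1,0,0.2,0.5,0.7,0.9, 1.4,1.9,0,0.4,1,1.4,0.9, 2.1,2.8,0.1,0.6,1.5,2.2,0.9, 2.8,3.7,0.3,0.7,1.9,3,0.9, 3.5,4.6,0.6,0.7,1.9,3,0.9]'; cat > bx.py <<'E'
from h import *
th=22.6;bc=np.array([.5083,.2841,0]);n=bc+.047*u(th)+[0,0,.024]-.004*u(112.6)
if __name__=='__main__':
    plan(n+[0,0,.1],Y=u(th))
E
python3 bx.py
```

```text
t: 9.88
position: [0.519, 0.1841, 0.1834]
orientation: [1.752, 2.608, 0.008]
force: [0.7, -0.8, -1.3]
opening: 0.361
finger_force: 40.2
shift [3.09 2.49 2.  ] turn [ 0.04 -0.03 -0.06] rows>= 3.2
```

```bash
python3 -m jog '[0.7,0.6,0.3,0,0,0,0.9, 1.4,1.2,0.7,0,0,0,0.9, 2.1,1.8,1.2,0,0,0,0.9, 2.8,2.3,1.7,0,0,0,0.9, 3.1,2.5,2,0,0,-0.1,0.9]';python3 -m jog '[0,0,0,0,0,0,0.9]'; python3 bx.py; python3 - <<'E'
from h import *
b=r.capture('scene');a=r.capture('top');cv2.imwrite('pics/s4.png',b);cv2.imwrite('pics/t4.png',a)
x=cv2.resize(b[110:250,320:480],None,fx=4,fy=4,interpolation=2);cv2.imwrite('pics/s4c.png',x)
E
```

```text
t: 10.3
position: [0.5516, 0.3001, 0.122]
orientation: [1.727, 2.623, 0.005]
force: [0.2, 1.5, -0.8]
opening: 0.357
finger_force: 40.2
t: 10.38
position: [0.5508, 0.2991, 0.1212]
orientation: [1.725, 2.625, 0.002]
force: [-0.2, 0.3, -0.2]
opening: 0.363
finger_force: 40.2
shift [-0.05  0.07 -0.09] turn [ 0.01 -0.    0.13] rows>= 0.1
```

View pics/s4c.png

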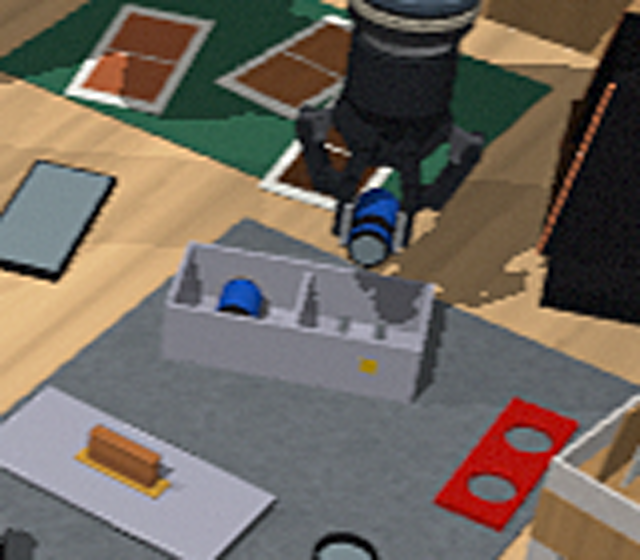

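The barrel hangs level, and its near face is at crop (370,248). The box rim corners are near (163,312), (190,245), (436,288) and (418,352). I'll check both numerically.

```bash
python3 - <<'E'
from h import *
c=lambda x,y:(320+(x+.5)/4-.5,110+(y+.5)/4-.5)
print('rim',ray('scene',[c(165,314),c(191,245),c(436,288),c(418,354)],.053)[:,:2].round(4).tolist())
f=ray('scene',[c(370,248)],.122)[0];p=r.state()['position'];print('face-TCP in box xy',(f-p)@u(22.6),(f-p)@u(112.6))
E
```

```text
rim [[0.444, 0.1954], [0.4096, 0.2823], [0.5855, 0.3543], [0.615, 0.2731]]
face-TCP in box xy 0.0010422271941313386 -0.024056916510176777
```

```bash
python3 - <<'E'
from h import *
def rect(n,f,box,z,cond):
    im=cv2.imread(f)[box[1]:box[3],box[0]:box[2]]
    im=cv2.resize(im,None,fx=4,fy=4,interpolation=cv2.INTER_CUBIC);h=cv2.cvtColor(im,cv2.COLOR_BGR2HSV).astype(int)
    g=cv2.cvtColor(im,cv2.COLOR_BGR2GRAY);m=(cond(im.astype(int),g)).astype(np.uint8)
    ks=cv2.findContours(m,0,1)[0];k=max(ks,key=cv2.contourArea)[:,0]
    p=(k+.5)/4-.5+[box[0],box[1]];w=ray(n,p,z)[:,:2]
    (c,s,a)=cv2.minAreaRect((w*1000).astype(np.float32));print(n,np.round(c,1),np.round(s,1),round(a,1));return cv2.boundingRect(k),g
t='pics/top0.png'
for T in(85,95,105,115):
    print(T);rect('top',t,(132,205,198,295),.053,lambda i,g:(g>T)|((i[...,0]>i[...,2]+60)))
    rect('top',t,(220,212,272,300),.016,lambda i,g:(g>T))
im=cv2.imread(t);print('mat/wall gray',cv2.cvtColor(im,cv2.COLOR_BGR2GRAY)[235,135:195:2])
E
```

```text
85
top [510.8 283.3] [196.3  94.1] 22.2
top [489.5  65.7] [225.8 145.5] 1.4
95
top [572.9 315.6] [26.9 48.5] 21.5
top [498.7  66. ] [203.2  96.3] 0.6
105
top [573.1 315.7] [23.7 45.2] 22.1
top [499.3  66.2] [200.3  93.8] 0.6
115
top [463. 268.] [26.5 34.4] 21.4
top [499.   66.2] [196.9  91. ] 0.6
mat/wall gray [ 63  53  52  67 102  89  82  80  90 102 111 116 120 118 118 115  92  72
  66  63  91  94  81  79  77  77  75  74  76  76]
```

```bash
cat > bx.py <<'E'
from h import *
th=22.3;bc=np.array([.5105,.282,0]);n=bc+.047*u(th)+[0,0,.024]-.004*u(112.3)
if __name__=='__main__':
    plan(n+[0,0,0.],Y=u(th))
E
python3 bx.py
```

```text
shift [-0.08  0.1   3.31] turn [0.03 0.   0.15] rows>= 2.4
```

```bash
python3 -m jog '[-0.1,0.1,0.7,0,0,0.1,0.9, -0.1,0.1,1.4,0,0,0.1,0.9, -0.1,0.1,2,0,0,0.1,0.9, -0.1,0.1,2.5,0,0,0.1,0.9, -0.1,0.1,2.8,0,0,0.1,0.9]';python3 -m jog '[0,0,0,0,0,0,0.9, 0,0,0.1,0,0,0,0.9,0,0,0.2,0,0,0,0.9]';python3 -m jog '[0,0,0.1,0,0,0,0.9,0,0,0.1,0,0,0,0.9]'; python3 -m jog '[0,0,0.05,0,0,0,0.9,0,0,0.05,0,0,0,0.9]'
```

```text
t: 10.9
position: [0.5558, 0.2946, 0.0387]
orientation: [1.744, 2.611, 0.004]
force: [-0.8, 0.2, -1.3]
opening: 0.361
finger_force: 40.2
t: 11.15
position: [0.5568, 0.2961, 0.0343]
orientation: [1.742, 2.611, 0.008]
force: [-0.2, -0.5, -1.1]
opening: 0.362
finger_force: 40.2
t: 11.32
position: [0.556, 0.296, 0.0299]
orientation: [1.742, 2.612, 0.005]
force: [-0.5, 0.7, -1.2]
opening: 0.361
finger_force: 40.2
t: 11.48
position: [0.5559, 0.2961, 0.0283]
orientation: [1.742, 2.612, 0.005]
force: [0.2, 0.9, -0.4]
opening: 0.363
finger_force: 40.2
```

```bash
for i in 1 2 3; do python3 -m jog '[0,0,0.06,0,0,0,0.9,0,0,0.06,0,0,0,0.9]' | grep -E 'posi|force'; done
```

```text
position: [0.5559, 0.296, 0.0263]
force: [-0.5, 0.0, -0.7]
finger_force: 40.2
position: [0.5561, 0.2961, 0.0255]
force: [-4.1, -2.2, 10.4]
finger_force: 46.3
position: [0.5562, 0.2962, 0.0252]
force: [-12.6, -6.3, 35.0]
finger_force: 59.1
```

```bash
python3 -m jog '[0,0,-0.12,0,0,0,0.9,0,-0.08,-0.12,0,0,0,0.9]' | grep -E 'posi|force'; for i in 1 2; do python3 -m jog '[0,0,0.05,0,0,0,0.9,0,0,0.05,0,0,0,0.9]' | grep -E 'posi|force'; done
```

```text
position: [0.5543, 0.2954, 0.0273]
force: [-0.1, 0.8, -1.0]
finger_force: 40.2
position: [0.554, 0.2953, 0.0254]
force: [-1.7, -0.5, 10.1]
finger_force: 47.2
position: [0.5542, 0.2954, 0.0251]
force: [-8.6, -3.6, 29.1]
finger_force: 60.4
```

```bash
python3 -m jog '[0,0,-0.06,0,0,0,0.63,0,0,-0.06,0,0,0,0.6,0,0,-0.06,0,0,0,0.55,0,0,-0.06,0,0,0,0.5,0,0,-0.06,0,0,0,0.5]' 20; python3 -m jog '[0,0,-0.3,0,0,0,0.5,0,0,-0.9,0,0,0,0.5,0,0,-1.7,0,0,0,0.5,0,0,-2.6,0,0,0,0.4, 0,0,-3.5,0,0,0,0.2]';python3 -m jog '[0,0,-1.0,0,0,0,0,0,-0.8,-2,0,0,-1,0,0,-1.9,-2.5,0,0,-2,0,0,-3,-2.7,0,0,-3,0,0,-4.2,-2.7,0,0,-4,0]'; python3 - <<'E'
from h import *
c=np.array([.499,.0655,.003+.027])
plan(c+[0,0,.1],Y=u(90.6));print(r.state()['joints'])
E
```

```text
t: 12.9
position: [0.5535, 0.295, 0.0248]
orientation: [1.743, 2.612, 0.004]
force: [-0.7, -0.9, 1.0]
opening: 0.503
finger_force: 0.0
t: 13.32
position: [0.5531, 0.2948, 0.1319]
orientation: [1.742, 2.612, 0.004]
force: [0.9, -0.2, 0.1]
opening: 0.727
finger_force: 0.0
t: 13.73
position: [0.4365, 0.2463, 0.2129]
orientation: [1.153, 2.918, 0.008]
force: [0.1, -0.1, 1.6]
opening: 1.002
finger_force: 0.0
shift [-5.63 -2.99  2.76] turn [ 0.05  0.04 -7.29] rows>= 6.1
[ 5.13978125e-01  2.17331127e-01 -1.10839679e-01  1.23592370e+00
 -3.30896186e-04  1.26658626e+00]
```

```bash
python3 -m jog '[-0.6,-0.4,0,0,0,-1.1,0, -1.4,-0.9,0,0,0,-2.2,0, -2.4,-1.4,0,0,0,-3.3,0, -3.4,-1.9,0,0,0,-4.4,0, -4.4,-2.4,0.5,0,0,-5.5,0]'; cat > ld.py <<'E'
from h import *
c=np.array([.499,.0655,.034])
plan(c,Y=u(90.6))
E
python3 ld.py; python3 - <<'E'
from h import *
b=r.capture('scene');a=r.capture('top');cv2.imwrite('pics/s5.png',b);cv2.imwrite('pics/t5.png',a)
x=cv2.resize(b[140:220,340:450],None,fx=3.5,fy=3.5,interpolation=2);y=cv2.resize(a[195:305,120:230],None,fx=3.5,fy=3.5,interpolation=2)
o=np.zeros((y.shape[0],770,3),np.uint8);o[:x.shape[0],:x.shape[1]]=x;o[:,385:]=y;cv2.imwrite('pics/c5.png',o)
E
```

```text
t: 14.15
position: [0.4846, 0.1025, 0.1986]
orientation: [0.275, 3.122, 0.005]
force: [1.8, 0.9, 1.7]
opening: 1.001
finger_force: 0.0
shift [-0.65 -1.15  5.49] turn [ 0.03  0.07 -1.78] rows>= 4.1
```

View pics/c5.png

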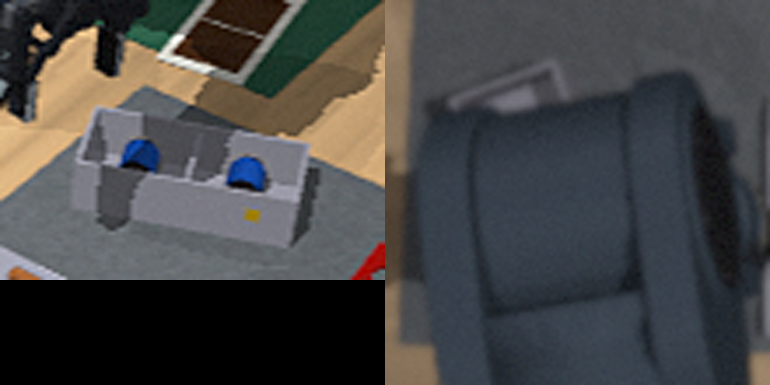

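Both barrels lie flat in the box in the scene crop, the twin at (140,155) and the new one at (246,172). Now the lid.

```bash
python3 -m jog '[-0.2,-0.3,1.1,0,0,-0.6,0.2, -0.4,-0.6,2.2,0,0,-1.2,0.3, -0.6,-0.9,3.3,0,0,-1.8,0.4, -0.6,-1.1,4.4,0,0,-1.8,0.4, -0.65,-1.15,4.9,0,0,-1.8,0.4]' ; python3 -m jog '[0,0,0,0,0,0,0.4,0,0,0.3,0,0,0,0.4,0,0,0.5,0,0,0,0.4,0,0,0.5,0,0,0,0.4]'; python3 ld.py
```

```text
t: 14.67
position: [0.4945, 0.0657, 0.0458]
orientation: [0.008, -3.141, -0.001]
force: [-0.7, 0.9, -1.1]
opening: 0.602
finger_force: 0.0
t: 15.0
position: [0.4969, 0.0668, 0.0339]
orientation: [-0.01, 3.138, 0.002]
force: [-0.8, -0.1, -0.2]
opening: 0.601
finger_force: 0.0
shift [-0.07 -0.04 -0.  ] turn [ 0.01  0.03 -0.04] rows>= 0.1
```

```bash
python3 -m jog '[0,0,0,0,0,0,0.6,0,0,0,0,0,0,0.8,0,0,0,0,0,0,0.95,0,0,0,0,0,0,1,0,0,0,0,0,0,1]' 60; python3 -m jog '[0,0,0,0,0,0,1,0,0,0,0,0,0,1,0,0,0,0,0,0,1]'; python3 -m jog '[0,0,-0.3,0,0,0,1,0,0,-0.8,0,0,0,1,0,0,-1.5,0,0,0,1,0,0,-2.4,0,0,0,1,0,0,-3.3,0,0,0,1]';  cat > lb.py <<'E'
from h import *
import sys
th=22.3;bc=.578*u(th)+.068*u(th+90)
off=-.002*u(th)   # lid centre sits ~2 mm to -tool x = +box x of TCP
dz=float(sys.argv[1])
if __name__=='__main__': print(bc);plan(bc+off+[0,0,dz],Y=u(th+90))
E
python3 lb.py .13
```

```text
t: 15.42
position: [0.4971, 0.0665, 0.0346]
orientation: [-0.01, 3.137, 0.003]
force: [-1.6, 0.7, 7.8]
opening: 0.125
finger_force: 59.5
t: 15.67
position: [0.4972, 0.0665, 0.0347]
orientation: [-0.01, 3.137, 0.003]
force: [-1.4, -0.2, 7.8]
opening: 0.128
finger_force: 59.5
t: 16.08
position: [0.4958, 0.0661, 0.1344]
orientation: [-0.01, 3.139, 0.002]
force: [1.4, 0.7, -1.5]
opening: 0.12
finger_force: 58.7
[0.5089682  0.28223992 0.        ]
shift [-0.42  7.18  0.16] turn [ 0.01  0.03 -3.66] rows>= 5.2
```

```bash
python3 -m jog '[0,1,0,0,0,-0.7,1, -0.1,2.1,0,0,0,-1.4,1, -0.2,3.3,0,0,0,-2.1,1, -0.3,4.5,0,0,0,-2.8,1, -0.4,5.7,0,0,0,-3.6,1]'>/dev/null;python3 lb.py .12
```

```text
[0.5089682  0.28223992 0.        ]
shift [-0.53  1.31  0.47] turn [ 0.    0.04 -0.03] rows>= 1.1
```

```bash
python3 -m jog '[-0.2,0.4,0.1,0,0,0,1, -0.3,0.8,0.2,0,0,0,1, -0.4,1.1,0.4,0,0,0,1, -0.5,1.3,0.7,0,0,0,1, -0.5,1.3,0.8,0,0,0,1]'>/dev/null;python3 -m jog '[0,0,0,0,0,0,1]';python3 lb.py .1;python3 - <<'E'
from h import *
b=r.capture('scene');cv2.imwrite('pics/s6.png',b)
x=cv2.resize(b[135:225,345:445],None,fx=6,fy=6,interpolation=2);cv2.imwrite('pics/c6.png',x)
E
```

```text
t: 17.0
position: [0.506, 0.2781, 0.1079]
orientation: [-0.597, 3.083, -0.0]
force: [-0.2, -1.0, -2.1]
opening: 0.128
finger_force: 58.9
[0.5089682  0.28223992 0.        ]
shift [-0.08  0.09  0.26] turn [-0.    0.01 -0.06] rows>= 0.2
```

View pics/c6.png

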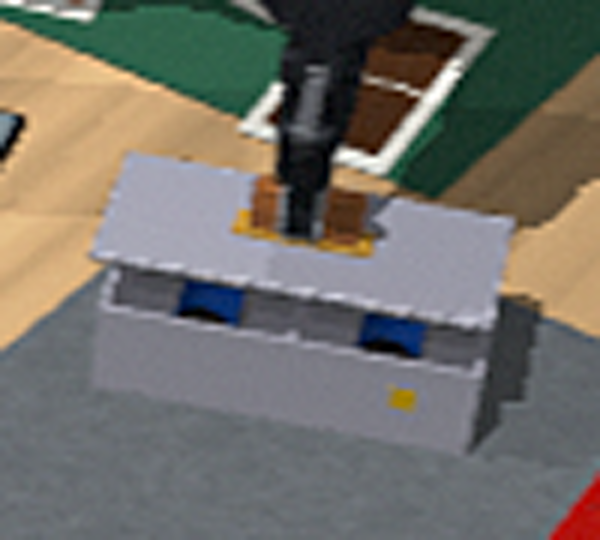

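The lid hovers parallel over the box. Its lower front edge runs from (93,259) to (490,327) and the box's front rim from (103,300) to (485,372).

```bash
python3 - <<'E'
from h import *
c=lambda x,y:(345+(x+.5)/6-.5,135+(y+.5)/6-.5)
B=np.array([u(22.3)[:2],u(112.3)[:2]])
L=ray('scene',[c(93,259),c(490,327)],.084)[:,:2];W=ray('scene',[c(103,301),c(485,373)],.053)[:,:2]
print('lid',L@B.T,'box',W@B.T,'tcp',r.state()['position'][:2]@B.T)
print('back lid', ray('scene',[c(128,153),c(515,218)],.089)[:,:2]@B.T)
E
```

```text
lid [[0.47828259 0.02027141]
 [0.67334456 0.02234602]] box [[0.48401964 0.02961446]
 [0.67553736 0.02707575]] tcp [0.57398847 0.06507745]
back lid [[0.47749872 0.10936167]
 [0.67487321 0.11037525]]
```

```bash
python3 -m jog '[-0.1,0.15,0.2,0,0,0,1,-0.1,0.15,0.5,0,0,0,1,-0.1,0.15,0.6,0,0,0,1,-0.1,0.15,0.6,0,0,0,1]'|grep -E 'posi|force'; for i in 1 2; do python3 -m jog '[0,0,0.05,0,0,0,1,0,0,0.1,0,0,0,1,0,0,0.1,0,0,0,1]'|grep -E 'posi|force'; done; python3 -c "
from h import *
print(r.state()['position']@np.c_[u(22.3),u(112.3)],r.state()['torque'])"
```

```text
position: [0.5073, 0.2839, 0.09]
force: [0.1, 0.6, -1.5]
finger_force: 58.9
position: [0.5078, 0.2843, 0.0881]
force: [-0.9, 0.1, -1.8]
finger_force: 58.9
position: [0.5077, 0.2844, 0.085]
force: [-0.3, -0.5, -1.7]
finger_force: 58.9
[0.57767578 0.07044361] [-0.01221677  0.00377175 -0.0015908 ]
```

```bash
for i in 1 2; do python3 -m jog '[0,0,0.04,0,0,0,1,0,0,0.08,0,0,0,1,0,0,0.08,0,0,0,1]'|grep -E 'posi|force'; python3 -c "
from h import *
print(r.state()['torque'])"; done
```

```text
position: [0.5078, 0.2844, 0.0826]
force: [0.8, 0.3, -1.2]
finger_force: 58.9
[ 0.04295969 -0.04917277 -0.01798261]
position: [0.5077, 0.2844, 0.0801]
force: [-0.1, 0.3, -1.5]
finger_force: 58.9
[0.02019072 0.00125453 0.0459096 ]
```

It is entering freely: the plug is about 5 mm below the rim with no contact.

```bash
for i in 1 2 3; do python3 -m jog '[0,0,0.03,0,0,0,1,0,0,0.06,0,0,0,1,0,0,0.06,0,0,0,1]'|grep -E 'posi|  force|^force'; done
```

```text
position: [0.5078, 0.2844, 0.0784]
force: [-0.6, -0.1, -3.0]
position: [0.508, 0.2845, 0.0775]
force: [-3.0, -2.5, 10.3]
position: [0.5083, 0.2847, 0.077]
force: [-9.9, -4.9, 30.8]
```

```bash
python3 -m jog '[0,0,-0.05,0,0,0,0.95,0,0,-0.05,0,0,0,0.8,0,0,-0.05,0,0,0,0.7,0,0,-0.05,0,0,0,0.5,0,0,-0.05,0,0,0,0.5]' 20; python3 -m jog '[0,0,0,0,0,0,0.5,0,0,-0.6,0,0,0,0.5,0,0,-1.5,0,0,0,0.5,0,0,-2.6,0,0,0,0.4,0,0,-3.7,0,0,0,0.3]';python3 -m jog '[0.3,-1.2,-0.5,0,0,0,0.2,0.7,-2.4,-0.5,0,0,0,0.1,1.1,-3.6,-0.5,0,0,0,0,1.5,-4.8,-0.5,0,0,0,0,1.8,-6,-0.5,0,0,0,0]';python3 -m jog '[0,-1.2,0,0,0,0,0,0,-2.4,0,0,0,0,0,0,-3.6,0,0,0,0,0]'; python3 - <<'E'
from h import *
b=r.capture('scene');a=r.capture('top');cv2.imwrite('pics/s7.png',b);cv2.imwrite('pics/t7.png',a)
def rect(n,im,box,z,T):
    s=cv2.resize(im[box[1]:box[3],box[0]:box[2]],None,fx=4,fy=4,interpolation=2);g=cv2.cvtColor(s,cv2.COLOR_BGR2GRAY)
    k=max(cv2.findContours((g>T).astype(np.uint8),0,1)[0],key=cv2.contourArea)[:,0]
    w=ray(n,(k+.5)/4-.5+[box[0],box[1]],z)[:,:2];c,sz,an=cv2.minAreaRect((w*1000).astype(np.float32));print(T,np.round(c,1),np.round(sz,1),round(an,1))
for T in(95,105,115):rect('top',a,(132,205,198,295),.058,T)
h=cv2.cvtColor(b,cv2.COLOR_BGR2HSV).astype(int);m=((h[...,0]<22)&(h[...,0]>4)&(h[...,1]>110)).astype(np.uint8);q=np.zeros_like(m);q[150:200,370:420]=m[150:200,370:420]
k=max(cv2.findContours(q,0,1)[0],key=cv2.contourArea);print('grip',cv2.minAreaRect(k),'expected mid',proj('scene',[[.509,.2845,.072]]))
# brightness column profiles across lid front edge / wall
g=cv2.cvtColor(b,cv2.COLOR_BGR2GRAY)
for x in(370,385,400,415,425):print(x,g[160:215:1,x].tolist())
E
```

```text
t: 19.55
position: [0.5078, 0.2844, 0.0763]
orientation: [-0.598, 3.081, 0.001]
force: [-0.1, -0.1, 0.3]
opening: 0.503
finger_force: 0.0
t: 19.97
position: [0.507, 0.284, 0.1884]
orientation: [-0.598, 3.082, 0.001]
force: [0.7, 0.9, 0.6]
opening: 0.695
finger_force: 0.0
t: 20.38
position: [0.5242, 0.0954, 0.2024]
orientation: [-0.598, 3.08, 0.001]
force: [1.2, 0.1, -0.8]
opening: 0.996
finger_force: 0.0
t: 20.63
position: [0.5653, -0.0049, 0.2024]
orientation: [-0.598, 3.08, 0.001]
force: [1.4, 0.6, -0.2]
opening: 1.002
finger_force: 0.0
95 [469.4 269.1] [113.1  97.2] 21.6
105 [469.6 269.5] [110.2  93.9] 21.7
115 [468.8 269.1] [105.5  91.3] 21.5
grip ((396.4615478515625, 178.1923065185547), (22.161123275756836, 10.001923561096191), 11.309932708740234) expected mid [[395.91507972 177.51971135]]
370 [23, 28, 29, 29, 29, 22, 15, 15, 10, 20, 19, 18, 39, 48, 107, 96, 114, 136, 132, 141, 139, 142, 155, 176, 173, 188, 178, 116, 126, 128, 129, 128, 132, 130, 127, 129, 129, 129, 126, 128, 130, 117, 109, 113, 108, 111, 111, 107, 107, 111, 112, 116, 117, 117, 116]
385 [92, 94, 92, 89, 144, 172
[... 233 characters left out ...]
104, 46]
400 [152, 109, 95, 93, 96, 96, 97, 96, 94, 90, 86, 89, 73, 79, 69, 63, 54, 56, 56, 59, 50, 50, 49, 81, 83, 93, 89, 89, 93, 89, 92, 93, 76, 68, 76, 78, 79, 77, 76, 76, 78, 78, 79, 79, 80, 82, 77, 56, 60, 58, 59, 60, 60, 60, 61]
415 [50, 50, 50, 44, 42, 43, 38, 61, 93, 84, 86, 91, 91, 93, 91, 99, 93, 91, 90, 92, 90, 93, 91, 92, 90, 88, 91, 93, 89, 93, 93, 90, 91, 89, 99, 71, 75, 79, 78, 80, 79, 76, 78, 81, 79, 78, 78, 79, 77, 71, 57, 56, 111, 110, 102]
425 [51, 96, 111, 113, 109, 109, 86, 87, 92, 94, 95, 91, 89, 92, 90, 95, 91, 93, 91, 87, 89, 92, 91, 92, 89, 91, 90, 91, 90, 90, 91, 90, 94, 87, 91, 90, 191, 146, 82, 93, 60, 63, 51, 50, 52, 50, 52, 49, 84, 107, 108, 103, 109, 103, 101]
```

```bash
python3 - <<'E'
from h import *
bc=.579*u(22.3)+.0695*u(112.3)
for X in(-.07,.0,.07):
    P=[bc+X*u(22.3)-.047*u(112.3)+[0,0,.058],bc+X*u(22.3)-.047*u(112.3)+[0,0,.053],bc+X*u(22.3)-.044*u(112.3)+[0,0,.003]]
    print(proj('scene',P).round(1).tolist())
d=cv2.absdiff(cv2.imread('pics/top0.png'),cv2.imread('pics/t7.png')).max(2)
for n,b in dict(mask=(150,170,210,195),loupe=(238,180,262,202),blower=(278,145,302,172),can=(278,255,302,273)).items():print(n,np.median(d[b[1]:b[3],b[0]:b[2]]),np.percentile(d[b[1]:b[3],b[0]:b[2]],95))
E
```

```text
[[369.6, 186.2], [369.4, 187.6], [368.1, 200.2]]
[[392.8, 190.4], [392.6, 191.8], [390.7, 204.4]]
[[416.5, 194.7], [416.2, 196.0], [413.8, 208.6]]
mask 4.0 33.0
loupe 29.0 46.0
blower 4.0 10.0
can 4.0 10.0
```

```bash
python3 -c "
from station import r
print(r.job_done())"
```

```text
the job is handed in; nothing more can be done
None
```

The job is handed in at about 20.7 s of the 64 s allowed: the blue barrel lies flat beside its twin and the lid measures flush along the front edge I could check. The rack stopped about 1.5 to 3 degrees short of the white mark, which I left uncorrected, and the barrel may have settled up to 2 mm on release.

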